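# Probe a dry-bath block and hold it in the datum corner

### The arm

A 6-joint arm with a two-finger parallel gripper is mounted at the origin on a cart in front of the work surface, level with it; the furniture and walls round the work are solid. World frame = base frame: x ahead of the robot, y to its left, z up, the work surface at z = 0. Lengths are in m, angles in rad, forces in N, time in s.
With the tool pointing down it reaches from about 0.3 to 0.775 m from the base axis. Payload 14.6 kg.
Tool frame: the origin (TCP) lies between the finger pads; the fingertips stand 8 mm ahead of it and the grasp point (between the pads) lies 11 mm behind it; z points along the fingers, y is the direction in which the jaws open and shut (so a half turn about z gives the same grasp; the last joint's range is limited). The gripper opens to 94 mm and grips with 3 to 60 N. Pads are 16 mm wide; open, the fingers measure 119 mm over their backs; the gripper's body (75 mm by 177 mm) begins 78 mm behind the grasp point.
Start: joints at [-0.067, 0.3, 1.521, -0, 1.321, -0.067], TCP at [0.55, -0, 0.182] pointing down, gripper open.
Joint ranges: [-3.03, 3.03], [-0.79, 2.21], [0.23, 2.52], [-1.04, 4.18], [0, 3.07], [-2.55, 2.55]. Speed limits (rad/s): [2.22, 2.22, 2.57, 3.14, 3.14, 3.14].

### API

Orientations are given as [roll, pitch, yaw] about the fixed x, y, z axes, in that order (R = Rz(yaw) Ry(pitch) Rx(roll)).
In Python, from station import ctrl, viewer, workorder gives the robot as it stands.
- The arm moves only by the tool play_rows, never from a script. Its argument "commands" is a list of rows, each an object of numbers: "dx", "dy", "dz": the shift along the tool's x, y, z in m; "ax", "ay", "az": the turn, a rotation vector about the tool's x, y, z in degrees. In form: [{"dx": .., "dy": .., "dz": .., "ax": .., "ay": .., "az": ..}, ...]. A call has exactly 5 rows; each row shifts and turns the pose as measured when the row begins, along the tool's axes as they then stand; what a row does not reach is not made up. A row lasts 1/12 s, in which the tool goes at most 41.7 mm and 7.16 degrees, less where a joint would pass 70% of its speed; a pose out of reach is approached as far as the arm can. A call with a gripper value outside its range is refused whole. "claw" is the opening, from 0 (shut) to 1 (fully open), set as the call begins (left out, the last holds). The fingers move at their own pace and stop on an object; "squeeze" is the grip in N (left out, the last holds). Time passes only in rows, so rows that do not move let the fingers close, or fill a call up. It gives the time, the measured TCP pose, the force and the opening at its end, in the units of the state.
- ctrl.get_obs(): the state, without advancing time (a new reading comes with each control period).
- viewer.camera(name): name is "scene" or "side" or "wrist"; returns the picture (400x640x3 uint8, red, green, blue); there is no depth.
- viewer.camera_model(name): a dict with "K" (3x3 intrinsics, pixels), "pose" (4x4, takes a point from camera to world coordinates); the wrist camera has in their place "T_tool_cam" (4x4, takes a point from camera to tool coordinates, whose origin is the TCP and whose axes are the flange's). Camera axes: x right, y down, z forward; pixel columns grow to the right and rows downward; lengths in m; the calibration is good to about 2 mm. A picture is of the moment at which its call begins: read the wrist's pose just before it. camera_model takes no time and is no camera call.
- workorder.hand_in(): hands the job in, once; it reports no verdict.
The state is a dict: "time_s": time; "qpos": joint angles; "joint_vel": joint speeds; "tau": joint torques, N m; "ee_pos": TCP position; "eef_rot": TCP orientation; "force": force on the tool from outside, world axes, zero at the start; "moment": the same for the moment, N m; "grip_width": finger opening in m.
Only numpy, scipy, OpenCV 4.12 (cv2) and the standard library are available. Lean on these libraries where they do the work, as an engineer would, in place of code of your own. Each camera call takes 0.05 s, during which the arm holds its last target. There are 200 camera calls.

### The job

First take the temperature probe out of its stand, push it all the way down into the small thermometer well at one end of the aluminium heating block, and let go of it. Then press the block into the steel corner stop, flat on the worktop, with a long side flush against the long fence and the end without the probe flush against the short fence. Finish while still holding it there with the fingers, with a light steady push (a few newtons, well under 30) on both fences at once, and leave the cup, tumbler and bottle where they stand.

Things in the scene. Friction and masses are not known exactly. Their poses are not given: they have to be found in the camera images.
- datum_corner: L-shaped steel corner stop screwed to the worktop, cannot move. Origin on the worktop at the inner corner where the two inner fence faces meet. The block belongs on its -x, +y side. Fences are 12 mm high and 18 mm thick, ground smooth and slippery (friction about 0.25). z up.
- long_fence: the long fence of the corner stop; same origin and axes as datum_corner. Its inner face is the plane x = 0, running from y = +6 to +156 mm; the bar lies on the +x side.
- short_fence: the short fence of the corner stop; same origin and axes as datum_corner. Its inner face is the plane y = 0, running from x = -6 to -100 mm; the bar lies on the -y side.
- block: loose aluminium dry-bath block, 56 (x) x 120 (y) x 56 (z) mm, about 0.45 kg, standing on the worktop; slides on it. Origin at the centre of its underside, y along its length, z up. Six 15 mm sample wells in its top at x = +-13, y = -44, -22, 0 mm; one 11 mm thermometer well near its +y end. Seated, its +x face is against the long fence and its -y end against the short fence.
- block_center (a point): centre of the block, 28 mm above its underside; axes as the block. Its y axis starts within about 40 degrees of the corner stop's y axis. A gripper fits across its 56 mm width at y = -28 mm, clear of the probe; keep the fingertips above the 12 mm fences.
- block_corner (a point): bottom corner of the block at its (+x, -y) edge, at (28, -60, 0) mm in the block's frame: it meets the datum_corner origin when seated
- well (a point): centre of the mouth of the thermometer well, in the block's top face at (0, 46, 56) mm in the block's frame; well 11 mm in diameter, 34 mm deep, blind, with a 1.5 mm chamfer
- probe: loose rigid temperature probe, 85.5 mm long, upright at the start: round steel stem 8 mm in diameter and 46 mm long with a tapered tip, below a round black handle 15 mm in diameter and 38 mm long. Origin at the tip of the stem, z along the stem toward the handle.
- probe_grip (a point): centre of the probe's handle, on its axis, 65 mm above the tip: grasp here
- probe_tip (a point): tip of the probe's stem; when fully inserted it is 34 mm below the block's top face
- probe_stand: fixed grey stand, 56 x 56 x 36 mm, origin at the centre of its underside, with one 11 mm hole, 30 mm deep, at the centre of its top, in which the probe stands (handle's lower end 16 mm above the stand's top)
- cup_center (a point): bystander: loose specimen cup with screw cap, 52 mm wide, 64 mm high; its centre, 32 mm up. One of three that swap places.
- tumbler_center (a point): bystander: loose steel tumbler, 63 mm wide, 81 mm high; its centre, 40 mm up
- brown_bottle_center (a point): bystander: loose brown glass bottle, 45 mm wide, 90 mm high; its centre, 45 mm up

How it is judged:
On the way, in this order (a step that is already met when the one before it is completed fails the run):
1. the probe is fully down in the block's thermometer well and released (z of probe_tip in the frame of block below 0.029 m and horizontal distance between probe_tip and well below 0.006 m and angle between the z axis of probe and the z axis of block, either way round below 0.15 rad and contact force between the fingers and probe below 0.2 N), for 0.2 s.
2. the block touches both fences, seated in the corner (contact force between block and long_fence above 1 N and contact force between block and short_fence above 1 N and horizontal distance between block_corner and datum_corner below 0.004 m and angle between the y axis of block and the y axis of datum_corner, either way round below 0.03 rad and angle between block's own z axis and vertical below 0.03 rad and height (world z) of block below 0.003 m), for 0.2 s.
At the end, for the whole second after the job is handed in: Probe let go in the thermometer well: tip within 7 mm of the bottom, 6 mm of the axis, 0.15 rad. Block flat on the worktop (3 mm, 0.03 rad), its corner within 4 mm of the datum corner, its length within 0.03 rad, pushing 1 to 40 N on each fence, fingers still on it (all of step 1 and all of step 2 and contact force between block and long_fence below 40 N and contact force between block and short_fence below 40 N and contact force between the fingers and block above 1 N); the arm keeps its last pose, push and grip.
It fails at once if a bystander (cup, tumbler or bottle) is moved more than 25 mm (distance of any of cup_center, tumbler_center, brown_bottle_center from where it was at the start of the episode above 0.025 m).
It also fails if it takes over 72 s, if anything falls off the work surface, if the arm or the gripper's body presses on something with over 40 N, if the wrist force passes 120 N, or if a joint passes its speed limit or range.

## Working session

There is one attempt and no reset: what is moved stays moved. The work goes in short steps, Python scripts to look and compute and a tool call to move; the robot and the scene stay as the last step left them, time stands still between calls to the robot, and variables do not carry over. Pictures are saved under pics/ and viewed, about 8 in all and at most 12, crops included, and the job is handed in when it is done.

Besides the shell and the picture viewer there is one more tool, called after ">>>" as name(argument=value, ...), one argument or row to a line, values as JSON. play_rows: Moves the arm, as the interface text tells. Its arguments: {"type":"object","properties":{"commands":{"type":"array","items":{"type":"object","properties":{"dx":{"type":"number"},"dy":{"type":"number"},"dz":{"type":"number"},"ax":{"type":"number"},"ay":{"type":"number"},"az":{"type":"number"}}}},"claw":{"type":"number"},"squeeze":{"type":"number"}},"required":["commands"]}

```bash
mkdir -p pics; ls
cat > h.py <<'E'
import numpy as np, cv2
from scipy.spatial.transform import Rotation as R
from station import ctrl, viewer, workorder
def T_tool():
    o=ctrl.get_obs(); T=np.eye(4); T[:3,:3]=R.from_euler('xyz',o['eef_rot']).as_matrix(); T[:3,3]=o['ee_pos']; return T
def save(name,f):
    T=T_tool(); im=viewer.camera(name); cv2.imwrite(f,im[:,:,::-1]); m=viewer.camera_model(name)
    P=T@np.array(m['T_tool_cam']) if name=='wrist' else np.array(m['pose'])
    np.savez(f+'.npz',K=np.array(m['K']),P=P); return im
def ray(f,u,v,z):
    d=np.load(f+'.npz'); r=d['P'][:3,:3]@np.linalg.solve(d['K'],[u,v,1.]); c=d['P'][:3,3]
    return c+r*(z-c[2])/r[2]
def proj(f,p):
    d=np.load(f+'.npz'); q=d['P'][:3,:3].T@(np.asarray(p)-d['P'][:3,3]); q=d['K']@q; return q[:2]/q[2]
E
python3 - <<'E'
from h import *
for n in ['scene','side','wrist']: save(n,f'pics/{n}0.png')
a=[cv2.imread(f'pics/{n}0.png') for n in ['scene','side']]
cv2.imwrite('pics/ss.png',cv2.resize(np.vstack(a),(0,0),fx=.75,fy=.75))
for n in ['scene','side','wrist']:
    d=np.load(f'pics/{n}0.png.npz'); print(n,d['P'].round(3).tolist(),d['K'][0,0])
print(ctrl.get_obs())
E
```

```text
pics
scene [[0.457, -0.493, 0.74, -0.25], [-0.889, -0.243, 0.387, -0.477], [-0.011, -0.835, -0.55, 0.647], [0.0, 0.0, 0.0, 1.0]] 452.2680291189912
side [[-0.999, 0.044, -0.022, 0.525], [0.045, 0.64, -0.767, 1.012], [-0.019, -0.767, -0.641, 0.978], [0.0, 0.0, 0.0, 1.0]] 497.5246586904034
wrist [[1.0, 0.0, -0.001, 0.55], [-0.0, -0.968, -0.252, 0.072], [-0.001, 0.252, -0.968, 0.385], [0.0, 0.0, 0.0, 1.0]] 346.52445928101645
{'time_s': 0.15, 'qpos': array([-6.65653807e-02,  3.00330562e-01,  1.52140025e+00,  4.02170947e-06,
        1.32071410e+00, -6.66066876e-02]), 'joint_vel': array([ 0.00156474, -0.00137077, -0.00245639,  0.00147172,  0.00232753,
        0.00137815]), 'tau': array([-2.50185103e-04, -5.31960297e+01, -3.52822959e+01,  7.07691838e-02,
        2.35654798e-02, -3.66386917e-05]), 'ee_pos': array([5.49791854e-01, 3.11296876e-05, 1.82039935e-01]), 'eef_rot': array([-3.14074254e+00, -6.06112618e-05,  1.57083661e+00]), 'force': array([-0.15685492,  1.10063445,  0.13727613]), 'moment': array([0.01114465, 0.00835391, 0.01835466]), 'grip_width': 0.09414743586179491}
```

View pics/ss.png

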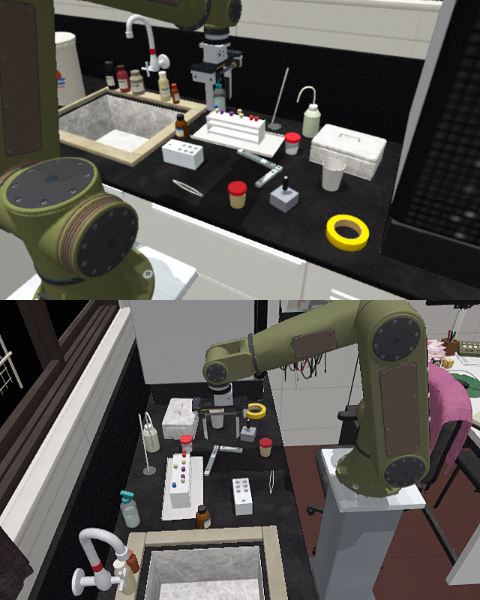

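View pics/wrist0.png

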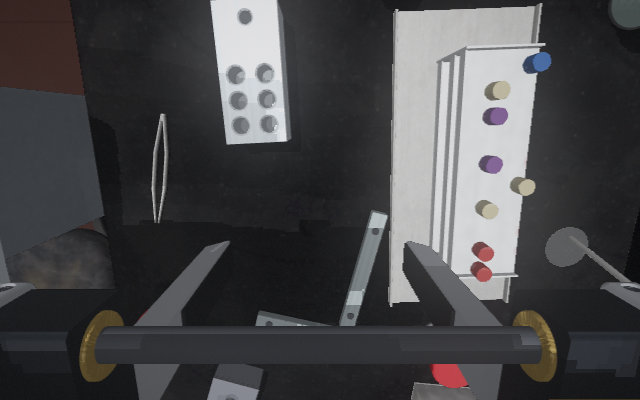

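Run:
```python
from h import *
f='pics/wrist0.png'
for n,u,v,z in [('well',245,16,.056),('s1',236,75,.056),('s2',265,73,.056),('s5',240,125,.056),('s6',269,124,.056),('cBL',226,144,.056),('cBR',286,141,.056),('Lend',388,212,.012),('Lin_far',372,211,.012),('Lin_near',341,322,.012),('S_far',257,312,.012)]:
    print(n,ray(f,u,v,z).round(4))
a=cv2.imread('pics/scene0.png')[180:300,290:490]; b=cv2.imread('pics/side0.png')[150:270,200:400]
cv2.imwrite('pics/c.png',np.vstack([cv2.resize(x,(0,0),fx=2.5,fy=2.5,interpolation=2) for x in (a,b)]))
```

```text
well [0.4871 0.1587 0.056 ]
s1 [0.4765 0.1113 0.056 ]
s2 [0.5024 0.113  0.056 ]
s5 [0.4776 0.068  0.056 ]
s6 [0.5044 0.0689 0.056 ]
cBL [0.4636 0.0508 0.056 ]
cBR [0.5197 0.0535 0.056 ]
Lend [ 0.6275 -0.0266  0.012 ]
Lin_far [ 0.6097 -0.0255  0.012 ]
Lin_near [ 0.5775 -0.1648  0.012 ]
S_far [ 0.4761 -0.1512  0.012 ]
```

View pics/c.png

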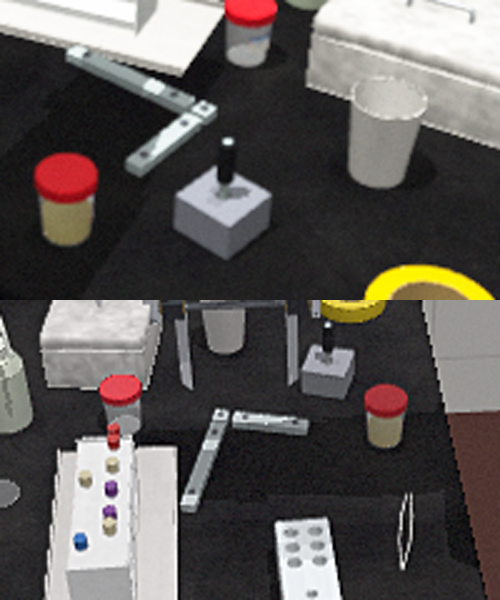

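Run:
```python
from h import *
print('probe', ray('pics/scene0.png',381.2,236.5,.0905), ray('pics/side0.png',331,160,.0905))
# stand top corners scene crop
for u,v in [(174,206),(228,228),(271,200)]: print(ray('pics/scene0.png',290+u/2.5,180+v/2.5,.036).round(4))
# cups: tan cup base, red caps
for nm,f,u,v,z,ox,oy in [('tan','scene',66,178,.06,290,180),('tan','side',386,95,.06,200,150),('red2','scene',250,10,.06,290,180),('red2','side',120,85,.06,200,150),('tumb','scene',387,92,.08,290,180)]:
    print(nm,ray(f'pics/{f}0.png',ox+u/2.5,oy+v/2.5,z).round(3))
for nm,u,v in [('cornerinner',195,113),('Lfar',68,50)]: print(nm,ray('pics/scene0.png',290+u/2.5,180+v/2.5,.012).round(4))
print('bottle scene/side',ray('pics/scene0.png',181/.75,118/.75,.09).round(3),ray('pics/side0.png',204/.75,207/.75,.09).round(3))
```

```text
probe [ 0.44166677 -0.26011528  0.0905    ] [ 0.44323014 -0.25579309  0.0905    ]
[ 0.4093 -0.2296  0.036 ]
[ 0.404 -0.278  0.036]
[ 0.4514 -0.2976  0.036 ]
tan [ 0.376 -0.148  0.06 ]
tan [ 0.38  -0.149  0.06 ]
red2 [ 0.69  -0.193  0.06 ]
red2 [ 0.7   -0.191  0.06 ]
tumb [ 0.58  -0.354  0.08 ]
cornerinner [ 0.5663 -0.1866  0.012 ]
Lfar [ 0.6099 -0.0299  0.012 ]
bottle scene/side [0.599 0.188 0.09 ] [0.614 0.212 0.09 ]
```

>>> play_rows(
  commands=[
    {"dx": -0.026,"dy": -0.011},
    {"dx": -0.026,"dy": -0.011},
    {"dx": -0.026,"dy": -0.011},
    {"dx": -0.026,"dy": -0.011},
    {"dx": -0.026,"dy": -0.011},
  ],
)

```text
validation failed for argument at $.co...
```

>>> play_rows(
  commands=[
    {"dx": -0.026,"dy": -0.011},
    {"dx": -0.026,"dy": -0.011},
    {"dx": -0.026,"dy": -0.011},
    {"dx": -0.026,"dy": -0.011},
    {"dx": -0.026,"dy": -0.011},
  ],
)

```text
validation failed for argument at $.co...
```

>>> play_rows(
  commands=[
    {"dz": 0.004},
    {},
    {},
    {},
    {},
  ],
)

```text
validation failed for argument at $.co...
```

Run:
```python
from h import *
save('wrist','pics/w1.png'); o=ctrl.get_obs(); print(o['ee_pos'],o['eef_rot'],o['time_s'],o['force'])
print('TCP px',proj('pics/w1.png',o['ee_pos']), 'probe top expected',proj('pics/w1.png',[.4425,-.258,.0915]))
cv2.imwrite('pics/w1v.png',cv2.resize(cv2.imread('pics/w1.png'),(0,0),fx=1.25,fy=1.25))
```

```text
[5.49846984e-01 1.42868447e-05 1.82130975e-01] [-3.14095904e+00 -2.67176381e-05  1.57085038e+00] 0.2 [0.95674771 0.2256452  0.2313826 ]
TCP px [318.22619358 240.64177798] probe top expected [216.95856454 442.09873535]
```

View pics/w1v.png

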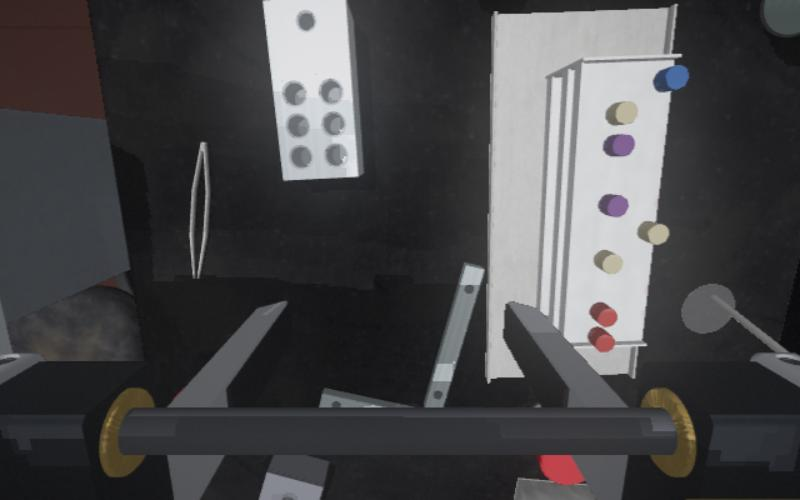

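The arm did not move (the rows were refused; probably every key is required), so this shows the same view as before. I'll resend with full rows.

>>> play_rows(
  commands=[
    {"dx": -0.026,"dy": -0.011,"dz": 0,"ax": 0,"ay": 0,"az": 0},
    {"dx": -0.026,"dy": -0.011,"dz": 0,"ax": 0,"ay": 0,"az": 0},
    {"dx": -0.026,"dy": -0.011,"dz": 0,"ax": 0,"ay": 0,"az": 0},
    {"dx": -0.026,"dy": -0.011,"dz": 0,"ax": 0,"ay": 0,"az": 0},
    {"dx": -0.026,"dy": -0.011,"dz": 0,"ax": 0,"ay": 0,"az": 0},
  ],
)

```text
time_s: 0.62
ee_pos: [0.4937, -0.1303, 0.1808]
eef_rot: [-3.139, -0.001, 1.578]
force: [0.3, -0.3, 0.5]
grip_width: 0.0939
```

>>> play_rows(
  commands=[
    {"dx": -0.03,"dy": -0.012,"dz": 0,"ax": 0,"ay": 0,"az": 0},
    {"dx": -0.03,"dy": -0.012,"dz": 0,"ax": 0,"ay": 0,"az": 0},
    {"dx": -0.03,"dy": -0.012,"dz": 0,"ax": 0,"ay": 0,"az": 0},
    {"dx": -0.028,"dy": -0.012,"dz": 0,"ax": 0,"ay": 0,"az": 0},
    {"dx": -0.008,"dy": -0.003,"dz": 0,"ax": 0,"ay": 0,"az": 0},
  ],
)

```text
time_s: 1.03
ee_pos: [0.4388, -0.2642, 0.1805]
eef_rot: [-3.138, -0.001, 1.577]
force: [0.7, 1.0, -0.2]
grip_width: 0.0941
```

Run:
```python
from h import *
save('wrist','pics/w1.png'); o=ctrl.get_obs(); print(o['ee_pos'],o['eef_rot'],o['time_s'],o['joint_vel'].round(3))
print('TCP px',proj('pics/w1.png',o['ee_pos']), 'probe top expected',proj('pics/w1.png',[.4425,-.258,.0915]))
cv2.imwrite('pics/w1v.png',cv2.resize(cv2.imread('pics/w1.png'),(0,0),fx=1.25,fy=1.25))
```

```text
[ 0.43897352 -0.26412665  0.18042777] [-3.13850965e+00 -1.14328385e-03  1.57640297e+00] 1.0833 [ 0.074 -0.006  0.007  0.009  0.001  0.071]
TCP px [318.44513444 240.40415816] probe top expected [322.71695321 199.33018351]
```

View pics/w1v.png

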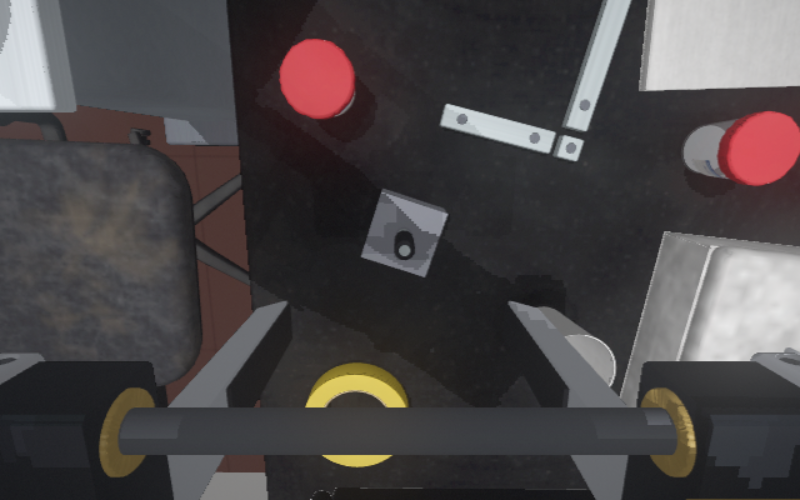

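The probe's handle top is at (323,200) in the original pixels, matching the prediction within 1 px. The corner stop is clear at about (450,107), and the tan cup sits well to the left.

>>> play_rows(
  commands=[
    {"dx": 0.006,"dy": 0.004,"dz": 0.02,"ax": 0,"ay": 0,"az": 0},
    {"dx": 0,"dy": 0,"dz": 0.03,"ax": 0,"ay": 0,"az": 0},
    {"dx": 0,"dy": 0,"dz": 0.03,"ax": 0,"ay": 0,"az": 0},
    {"dx": 0,"dy": 0,"dz": 0.025,"ax": 0,"ay": 0,"az": 0},
    {"dx": 0,"dy": 0,"dz": 0.012,"ax": 0,"ay": 0,"az": 0},
  ],
)

```text
time_s: 1.5
ee_pos: [0.4458, -0.2566, 0.0625]
eef_rot: [3.138, 0.002, 1.575]
force: [-0.1, -0.1, -0.2]
grip_width: 0.0942
```

Run:
```python
from h import *
f='pics/w1.png'; q=lambda u,v:ray(f,u/1.25,v/1.25,.012)[:2]
a,b=q(446,104),q(553,133); c,d=q(604,0),q(566,127)
s=np.linalg.solve(np.c_[b-a,-(d-c)],c-a); I=a+s[0]*(b-a)
print('corner',I.round(4),'yaw long',np.degrees(np.arctan2(-(c-d)[0],(c-d)[1])),'yaw short',np.degrees(np.arctan2((b-a)[1],(b-a)[0])),a,b,c,d)
```

```text
corner [ 0.5742 -0.1794] yaw long -11.804599725927144 yaw short -13.920767296338711 [ 0.47682713 -0.15528382] [ 0.56547843 -0.1772569 ] [ 0.59507805 -0.07956722] [ 0.57565805 -0.17248824]
```

>>> play_rows(
  commands=[
    {"dx": -0.0017,"dy": -0.003,"dz": 0.0025,"ax": 0,"ay": 0,"az": 0},
    {"dx": 0,"dy": 0,"dz": 0,"ax": 0,"ay": 0,"az": 0},
    {"dx": 0,"dy": 0,"dz": 0,"ax": 0,"ay": 0,"az": 0},
    {"dx": 0,"dy": 0,"dz": 0,"ax": 0,"ay": 0,"az": 0},
    {"dx": 0,"dy": 0,"dz": 0,"ax": 0,"ay": 0,"az": 0},
  ],
  claw=0,
  squeeze=20,
)

```text
time_s: 1.92
ee_pos: [0.4434, -0.2554, 0.0593]
eef_rot: [3.14, 0.001, 1.577]
force: [0.3, 0.2, 0.4]
grip_width: 0.0641
```

>>> play_rows(
  commands=[
    {"dx": 0,"dy": 0,"dz": 0,"ax": 0,"ay": 0,"az": 0},
    {"dx": 0,"dy": 0,"dz": 0,"ax": 0,"ay": 0,"az": 0},
    {"dx": 0,"dy": 0,"dz": 0,"ax": 0,"ay": 0,"az": 0},
    {"dx": 0,"dy": 0,"dz": 0,"ax": 0,"ay": 0,"az": 0},
    {"dx": 0,"dy": 0,"dz": 0,"ax": 0,"ay": 0,"az": 0},
  ],
)

```text
time_s: 2.33
ee_pos: [0.4446, -0.2561, 0.0619]
eef_rot: [3.136, 0.003, 1.577]
force: [-1.0, -0.3, 0.9]
grip_width: 0.0308
```

>>> play_rows(
  commands=[
    {"dx": -0.002,"dy": -0.001,"dz": 0.001,"ax": 0,"ay": 0,"az": 0},
    {"dx": 0,"dy": 0,"dz": 0,"ax": 0,"ay": 0,"az": 0},
    {"dx": 0,"dy": 0,"dz": 0,"ax": 0,"ay": 0,"az": 0},
    {"dx": 0,"dy": 0,"dz": 0,"ax": 0,"ay": 0,"az": 0},
    {"dx": 0,"dy": 0,"dz": 0,"ax": 0,"ay": 0,"az": 0},
  ],
)

```text
time_s: 2.75
ee_pos: [0.4436, -0.2585, 0.0609]
eef_rot: [3.136, 0.003, 1.576]
force: [1.0, 0.0, 0.5]
grip_width: 0.0137
```

Run:
```python
from h import *
o=ctrl.get_obs();print(o['ee_pos'],o['eef_rot'],o['grip_width'],o['force'],o['joint_vel'].round(3))
save('wrist','pics/t.png')
for i in range(3):
    viewer.camera('side'); o=ctrl.get_obs();print(o['ee_pos'],o['eef_rot'],o['grip_width'])
```

```text
[ 0.44358279 -0.25852799  0.06092434] [3.1357437  0.00326049 1.57649086] 0.013746702559450253 [9.68482372e-01 5.00217439e-04 5.02880727e-01] [-0.001 -0.002 -0.001  0.     0.    -0.002]
[ 0.44358575 -0.25848604  0.06095131] [3.13572179 0.00326766 1.57651556] 0.013495341327486846
[ 0.44355118 -0.25848288  0.06092408] [3.13580258 0.00325443 1.57656347] 0.013462571022100056
[ 0.44358301 -0.25847903  0.06094232] [3.13575576 0.00329301 1.57660633] 0.013548808142659591
```

>>> play_rows(
  commands=[
    {"dx": 0,"dy": 0,"dz": -0.015,"ax": 0,"ay": 0,"az": 0},
    {"dx": 0,"dy": 0,"dz": -0.022,"ax": 0,"ay": 0,"az": 0},
    {"dx": 0,"dy": 0,"dz": -0.025,"ax": 0,"ay": 0,"az": 0},
    {"dx": 0,"dy": 0,"dz": -0.028,"ax": 0,"ay": 0,"az": 0},
    {"dx": 0,"dy": 0,"dz": -0.02,"ax": 0,"ay": 0,"az": 0},
  ],
)

```text
time_s: 3.37
ee_pos: [0.4404, -0.2564, 0.1698]
eef_rot: [-3.138, -0.003, 1.577]
force: [0.4, -0.2, -0.3]
grip_width: 0.0139
```

>>> play_rows(
  commands=[
    {"dx": 0.03,"dy": 0.004,"dz": 0,"ax": 0,"ay": 0,"az": 0},
    {"dx": 0.035,"dy": 0.004,"dz": 0,"ax": 0,"ay": 0,"az": 0},
    {"dx": 0.035,"dy": 0.004,"dz": 0,"ax": 0,"ay": 0,"az": 0},
    {"dx": 0.035,"dy": 0.004,"dz": 0,"ax": 0,"ay": 0,"az": 0},
    {"dx": 0.035,"dy": 0.004,"dz": 0,"ax": 0,"ay": 0,"az": 0},
  ],
)

```text
time_s: 3.78
ee_pos: [0.4607, -0.0862, 0.1749]
eef_rot: [3.138, 0.002, 1.568]
force: [-0.2, -0.3, -0.4]
grip_width: 0.0137
```

>>> play_rows(
  commands=[
    {"dx": 0.035,"dy": 0.004,"dz": 0,"ax": 0,"ay": 0,"az": 0},
    {"dx": 0.035,"dy": 0.004,"dz": 0,"ax": 0,"ay": 0,"az": 0},
    {"dx": 0.035,"dy": 0.004,"dz": 0,"ax": 0,"ay": 0,"az": 0},
    {"dx": 0.035,"dy": 0.004,"dz": 0,"ax": 0,"ay": 0,"az": 0},
    {"dx": 0.02,"dy": 0.004,"dz": 0,"ax": 0,"ay": 0,"az": 0},
  ],
)

```text
time_s: 4.2
ee_pos: [0.4799, 0.0838, 0.175]
eef_rot: [3.137, 0.001, 1.569]
force: [0.2, -1.5, 0.1]
grip_width: 0.014
```

>>> play_rows(
  commands=[
    {"dx": 0.02,"dy": 0.002,"dz": 0,"ax": 0,"ay": 0,"az": 0},
    {"dx": 0.02,"dy": 0.002,"dz": 0,"ax": 0,"ay": 0,"az": 0},
    {"dx": 0.012,"dy": 0.001,"dz": 0,"ax": 0,"ay": 0,"az": 0},
    {"dx": 0,"dy": 0,"dz": 0,"ax": 0,"ay": 0,"az": 0},
    {"dx": 0,"dy": 0,"dz": 0,"ax": 0,"ay": 0,"az": 0},
  ],
)

```text
time_s: 4.62
ee_pos: [0.4841, 0.143, 0.1741]
eef_rot: [3.139, 0.001, 1.575]
force: [-0.2, -0.3, -0.7]
grip_width: 0.0138
```

Run:
```python
from h import *
save('wrist','pics/w2.png'); o=ctrl.get_obs(); print(o['ee_pos'],o['eef_rot'],o['time_s'],o['joint_vel'].round(3))
T=T_tool(); tip=(T@[0,0,.055,1])[:3]; print('tip',tip,proj('pics/w2.png',tip),'well exp',proj('pics/w2.png',[.487,.1587,.056]))
im=cv2.imread('pics/w2.png')[60:360,170:470]; cv2.imwrite('pics/w2v.png',cv2.resize(im,(0,0),fx=2,fy=2,interpolation=2))
```

```text
[0.48415362 0.14275335 0.1741495 ] [3.13898729e+00 1.32796944e-03 1.57495043e+00] 4.6667 [-0.02  -0.006  0.003 -0.002  0.002 -0.002]
tip [0.48429722 0.14268091 0.11914973] [318.13629113 217.04157812] well exp [320.86942416 182.36158056]
```

View pics/w2v.png

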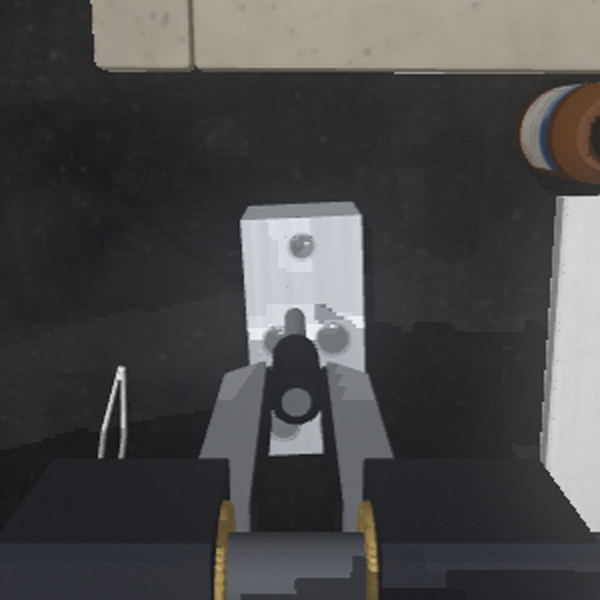

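Well at (321,182.5) px, as predicted, and the probe hangs straight with its tip at about (317,215). The bottle is at the upper right, clear of the arm.

>>> play_rows(
  commands=[
    {"dx": 0.008,"dy": 0.0015,"dz": 0.01,"ax": 0,"ay": 0,"az": 0},
    {"dx": 0.008,"dy": 0.0015,"dz": 0.015,"ax": 0,"ay": 0,"az": 0},
    {"dx": 0,"dy": 0,"dz": 0.015,"ax": 0,"ay": 0,"az": 0},
    {"dx": 0,"dy": 0,"dz": 0.01,"ax": 0,"ay": 0,"az": 0},
    {"dx": 0,"dy": 0,"dz": 0,"ax": 0,"ay": 0,"az": 0},
  ],
)

```text
time_s: 5.08
ee_pos: [0.4878, 0.1568, 0.1205]
eef_rot: [3.138, 0.001, 1.57]
force: [0.1, 0.2, -0.9]
grip_width: 0.0138
```

```bash
cat > s.py <<'E'
from h import *
viewer.camera('side'); o=ctrl.get_obs(); print(o['ee_pos'].round(4),o['eef_rot'].round(4),o['force'].round(1),o['grip_width'],o['time_s'])
E
python3 s.py
```

```text
[0.4881 0.1569 0.1214] [3.1372e+00 1.1000e-03 1.5699e+00] [ 0.6  0.3 -0.6] 0.013696696947551153 5.1333
```

>>> play_rows(
  commands=[
    {"dx": 0.0018,"dy": -0.001,"dz": 0.003,"ax": 0,"ay": 0,"az": 0},
    {"dx": 0,"dy": 0,"dz": 0,"ax": 0,"ay": 0,"az": 0},
    {"dx": 0,"dy": 0,"dz": 0,"ax": 0,"ay": 0,"az": 0},
    {"dx": 0,"dy": 0,"dz": 0,"ax": 0,"ay": 0,"az": 0},
    {"dx": 0,"dy": 0,"dz": 0,"ax": 0,"ay": 0,"az": 0},
  ],
)

```text
time_s: 5.55
ee_pos: [0.4881, 0.1583, 0.1203]
eef_rot: [3.134, 0.0, 1.568]
force: [-0.9, -0.6, -0.8]
grip_width: 0.0135
```

```bash
python3 s.py
python3 - <<'E'
from h import *
save('wrist','pics/w3.png')
T=T_tool(); tip=(T@[0,0,.055,1])[:3]; print('tip',tip,(proj('pics/w3.png',tip)-[260,160])*6,'well exp',(proj('pics/w3.png',[.487,.1587,.056])-[260,160])*6)
im=cv2.imread('pics/w3.png')[160:250,260:380]; cv2.imwrite('pics/w3v.png',cv2.resize(im,(0,0),fx=6,fy=6,interpolation=2))
E
```

```text
[0.4882 0.1584 0.1203] [3.1341e+00 4.0000e-04 1.5685e+00] [-0.4 -0.  -0.5] 0.013661636285605112 5.6
tip [0.48855279 0.15832766 0.06525539] [348.07244191 340.1417547 ] well exp [335.8530667  318.79698729]
```

View pics/w3v.png

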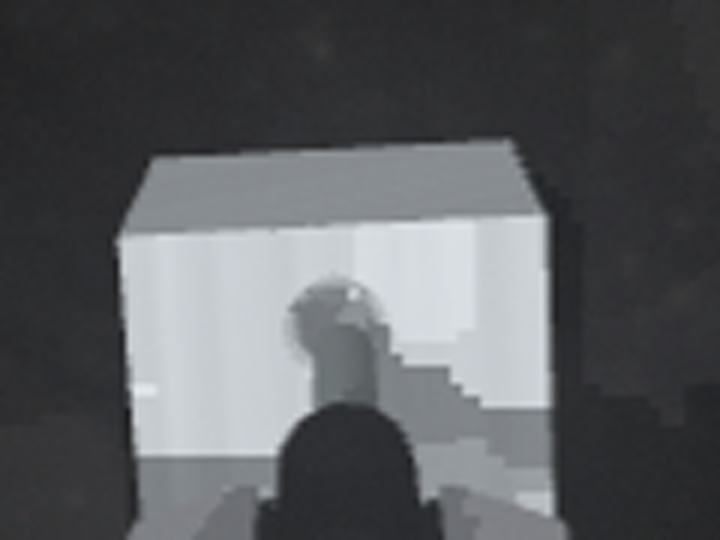

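Well mouth centre is at about (336,321) in the crop and the stem axis at x≈346, so the tip is about 1.4 mm too far toward +x. This agrees with the calibration.

>>> play_rows(
  commands=[
    {"dx": 0.0003,"dy": -0.0015,"dz": 0.002,"ax": 0.4,"ay": 0,"az": 0},
    {"dx": 0,"dy": 0,"dz": 0,"ax": 0,"ay": 0,"az": 0},
    {"dx": 0,"dy": 0,"dz": 0,"ax": 0,"ay": 0,"az": 0},
    {"dx": 0,"dy": 0,"dz": 0,"ax": 0,"ay": 0,"az": 0},
    {"dx": 0,"dy": 0,"dz": 0,"ax": 0,"ay": 0,"az": 0},
  ],
)

```text
time_s: 6.07
ee_pos: [0.4866, 0.1587, 0.1183]
eef_rot: [-3.142, 0.0, 1.569]
force: [-0.0, -0.1, -0.4]
grip_width: 0.0137
```

```bash
python3 s.py
```

```text
[0.4866 0.1587 0.1183] [-3.1415e+00  4.0000e-04  1.5685e+00] [0.4 0.4 0.4] 0.013543561104330306 6.1167
```

>>> play_rows(
  commands=[
    {"dx": 0,"dy": 0,"dz": 0.004,"ax": 0,"ay": 0,"az": 0},
    {"dx": 0,"dy": 0,"dz": 0.004,"ax": 0,"ay": 0,"az": 0},
    {"dx": 0,"dy": 0,"dz": 0.004,"ax": 0,"ay": 0,"az": 0},
    {"dx": 0,"dy": 0,"dz": 0.004,"ax": 0,"ay": 0,"az": 0},
    {"dx": 0,"dy": 0,"dz": 0,"ax": 0,"ay": 0,"az": 0},
  ],
)

```text
time_s: 6.53
ee_pos: [0.4864, 0.1587, 0.1004]
eef_rot: [-3.141, 0.0, 1.569]
force: [0.1, -0.2, -1.5]
grip_width: 0.0138
```

>>> play_rows(
  commands=[
    {"dx": 0,"dy": 0,"dz": 0.004,"ax": 0,"ay": 0,"az": 0},
    {"dx": 0,"dy": 0,"dz": 0.005,"ax": 0,"ay": 0,"az": 0},
    {"dx": 0,"dy": 0,"dz": 0.005,"ax": 0,"ay": 0,"az": 0},
    {"dx": 0,"dy": 0,"dz": 0,"ax": 0,"ay": 0,"az": 0},
    {"dx": 0,"dy": 0,"dz": 0,"ax": 0,"ay": 0,"az": 0},
  ],
)

```text
time_s: 6.95
ee_pos: [0.4862, 0.1586, 0.0842]
eef_rot: [-3.14, 0.001, 1.568]
force: [0.4, -0.1, -0.1]
grip_width: 0.0138
```

>>> play_rows(
  commands=[
    {"dx": 0,"dy": 0,"dz": 0.003,"ax": 0,"ay": 0,"az": 0},
    {"dx": 0,"dy": 0,"dz": 0.003,"ax": 0,"ay": 0,"az": 0},
    {"dx": 0,"dy": 0,"dz": 0.001,"ax": 0,"ay": 0,"az": 0},
    {"dx": 0,"dy": 0,"dz": 0,"ax": 0,"ay": 0,"az": 0},
    {"dx": 0,"dy": 0,"dz": 0,"ax": 0,"ay": 0,"az": 0},
  ],
)

```text
time_s: 7.37
ee_pos: [0.4865, 0.1587, 0.0769]
eef_rot: [-3.141, 0.0, 1.569]
force: [0.3, -0.5, -1.1]
grip_width: 0.0136
```

```bash
python3 s.py
```

```text
[0.4865 0.1587 0.077 ] [-3.1414e+00  4.0000e-04  1.5686e+00] [-0.4  0.3 -0.4] 0.013749991714405446 7.4167
```

>>> play_rows(
  commands=[
    {"dx": 0,"dy": 0,"dz": 0,"ax": 0,"ay": 0,"az": 0},
    {"dx": 0,"dy": 0,"dz": 0,"ax": 0,"ay": 0,"az": 0},
    {"dx": 0,"dy": 0,"dz": 0,"ax": 0,"ay": 0,"az": 0},
    {"dx": 0,"dy": 0,"dz": 0,"ax": 0,"ay": 0,"az": 0},
    {"dx": 0,"dy": 0,"dz": 0,"ax": 0,"ay": 0,"az": 0},
  ],
  claw=1,
)

```text
time_s: 7.83
ee_pos: [0.4867, 0.1587, 0.0773]
eef_rot: [3.141, 0.0, 1.569]
force: [0.1, -0.5, 0.0]
grip_width: 0.0433
```

>>> play_rows(
  commands=[
    {"dx": 0,"dy": 0,"dz": -0.01,"ax": 0,"ay": 0,"az": 0},
    {"dx": 0,"dy": 0,"dz": -0.02,"ax": 0,"ay": 0,"az": 0},
    {"dx": 0,"dy": 0,"dz": -0.025,"ax": 0,"ay": 0,"az": 0},
    {"dx": 0,"dy": 0,"dz": -0.025,"ax": 0,"ay": 0,"az": 0},
    {"dx": 0,"dy": 0,"dz": -0.02,"ax": 0,"ay": 0,"az": 0},
  ],
)

```text
time_s: 8.25
ee_pos: [0.4844, 0.1581, 0.1796]
eef_rot: [-3.134, 0.002, 1.568]
force: [-0.1, -0.1, -1.6]
grip_width: 0.0766
```

>>> play_rows(
  commands=[
    {"dx": -0.02,"dy": 0,"dz": 0,"ax": 0,"ay": 0,"az": 0},
    {"dx": -0.025,"dy": 0.001,"dz": 0,"ax": 0,"ay": 0,"az": 0},
    {"dx": -0.02,"dy": 0.001,"dz": 0,"ax": 0,"ay": 0,"az": 0},
    {"dx": -0.008,"dy": 0,"dz": 0,"ax": 0,"ay": 0,"az": 0},
    {"dx": 0,"dy": 0,"dz": 0,"ax": 0,"ay": 0,"az": 0},
  ],
)

```text
time_s: 8.67
ee_pos: [0.4882, 0.0838, 0.1896]
eef_rot: [3.137, -0.0, 1.571]
force: [-0.3, 0.5, -0.7]
grip_width: 0.0937
```

```bash
python3 s.py
python3 - <<'E'
from h import *
save('wrist','pics/w4.png')
im=cv2.imread('pics/w4.png')[40:340,170:470]; cv2.imwrite('pics/w4v.png',cv2.resize(im,(0,0),fx=2,fy=2,interpolation=2))
E
```

```text
[0.4883 0.0845 0.1896] [ 3.1371e+00 -1.0000e-04  1.5709e+00] [ 0.5 -0.3  0.3] 0.09419230285835321 8.7167
```

View pics/w4v.png

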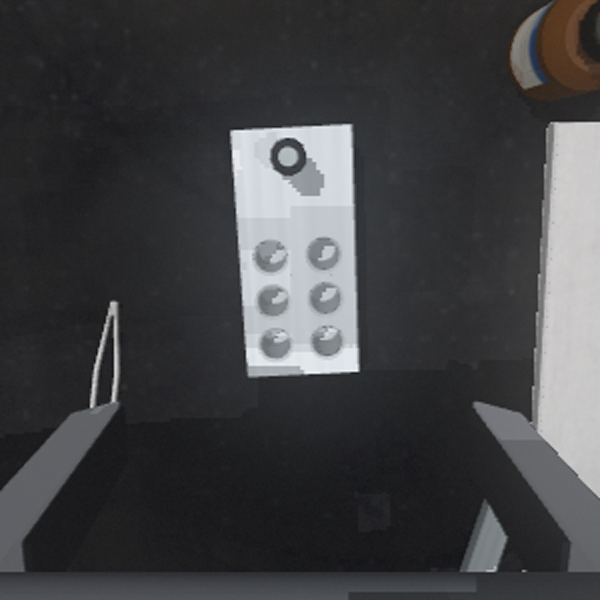

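Run:
```python
from h import *
f='pics/w4.png'; px=[(231,130),(353,124),(359,372),(247,376),(270,255),(324,253),(273,299),(325,297),(275,343),(327,341)]
B=np.array([(-28,60),(28,60),(28,-60),(-28,-60),(-13,0),(13,0),(-13,-22),(13,-22),(-13,-44),(13,-44)])/1000
W=np.array([ray(f,170+u/2,40+v/2,.056)[:2] for u,v in px])
bc,wc=B.mean(0),W.mean(0); b,w=B-bc,W-wc
t=np.arctan2((b[:,0]*w[:,1]-b[:,1]*w[:,0]).sum(),(b*w).sum()); Rm=np.array([[np.cos(t),-np.sin(t)],[np.sin(t),np.cos(t)]])
c=wc-Rm@bc; print('yaw',np.degrees(t),'c',c,'res mm',((W-(B@Rm.T+c))*1000).round(1).tolist())
print('grip',c+Rm@[0,-.028],'well',c+Rm@[0,.046])
```

```text
yaw 2.4961072763489565 c [0.48949382 0.11234263] res mm [[-0.3, -0.6], [0.5, -0.4], [0.8, -0.9], [-0.2, -0.5], [-0.3, 0.5], [-0.0, 0.3], [0.0, 0.7], [-0.3, 0.6], [-0.1, 0.2], [0.0, 0.1]]
grip [0.49071326 0.08436919] well [0.48749045 0.15829898]
```

The probe is in the well (handle at crop (288,157)), and the block fit has residuals under 1 mm. Now descending on the block's grip point.

>>> play_rows(
  commands=[
    {"dx": 0,"dy": 0.0024,"dz": 0.02,"ax": 0.25,"ay": 0,"az": -2.5},
    {"dx": 0,"dy": 0,"dz": 0.025,"ax": 0,"ay": 0,"az": 0},
    {"dx": 0,"dy": 0,"dz": 0.025,"ax": 0,"ay": 0,"az": 0},
    {"dx": 0,"dy": 0,"dz": 0.02,"ax": 0,"ay": 0,"az": 0},
    {"dx": 0,"dy": 0,"dz": 0,"ax": 0,"ay": 0,"az": 0},
  ],
)

```text
time_s: 9.18
ee_pos: [0.4913, 0.0902, 0.0973]
eef_rot: [3.139, -0.001, 1.621]
force: [-0.4, -0.1, -0.6]
grip_width: 0.0942
```

```bash
python3 s.py
```

```text
[0.492  0.0903 0.0991] [ 3.1374e+00 -1.2000e-03  1.6212e+00] [ 0.5 -0.6 -0.5] 0.09461594373726659 9.2333
```

>>> play_rows(
  commands=[
    {"dx": -0.006,"dy": -0.0015,"dz": 0.01,"ax": 0.2,"ay": 0,"az": 0.4},
    {"dx": 0,"dy": 0,"dz": 0.012,"ax": 0,"ay": 0,"az": 0},
    {"dx": 0,"dy": 0,"dz": 0.012,"ax": 0,"ay": 0,"az": 0},
    {"dx": 0,"dy": 0,"dz": 0.012,"ax": 0,"ay": 0,"az": 0},
    {"dx": 0,"dy": 0,"dz": 0,"ax": 0,"ay": 0,"az": 0},
  ],
)

```text
time_s: 9.65
ee_pos: [0.4936, 0.0853, 0.0559]
eef_rot: [3.134, -0.002, 1.615]
force: [-0.3, -0.6, -0.3]
grip_width: 0.0943
```

```bash
python3 s.py
```

```text
[0.4941 0.0854 0.057 ] [ 3.1327e+00 -1.8000e-03  1.6147e+00] [-0.1 -0.6  0.3] 0.09397739445215719 9.7
```

>>> play_rows(
  commands=[
    {"dx": -0.001,"dy": -0.0035,"dz": 0.008,"ax": 0.5,"ay": 0,"az": 0},
    {"dx": 0,"dy": -0.0005,"dz": 0.008,"ax": 0,"ay": 0,"az": 0},
    {"dx": 0,"dy": 0,"dz": 0.008,"ax": 0,"ay": 0,"az": 0},
    {"dx": 0,"dy": 0,"dz": 0.003,"ax": 0,"ay": 0,"az": 0},
    {"dx": 0,"dy": 0,"dz": 0,"ax": 0,"ay": 0,"az": 0},
  ],
)

```text
time_s: 10.12
ee_pos: [0.4916, 0.0842, 0.0306]
eef_rot: [3.138, -0.002, 1.614]
force: [0.2, -0.9, 0.5]
grip_width: 0.0938
```

```bash
python3 s.py
```

```text
[0.4917 0.0842 0.0308] [ 3.1376e+00 -2.1000e-03  1.6144e+00] [-0.3 -0.8  0.2] 0.09397702474085494 10.1667
```

Good. Now closing on the block.

>>> play_rows(
  commands=[
    {"dx": 0,"dy": -0.001,"dz": 0.001,"ax": 0.2,"ay": 0,"az": 0},
    {"dx": 0,"dy": 0,"dz": 0,"ax": 0,"ay": 0,"az": 0},
    {"dx": 0,"dy": 0,"dz": 0,"ax": 0,"ay": 0,"az": 0},
    {"dx": 0,"dy": 0,"dz": 0,"ax": 0,"ay": 0,"az": 0},
    {"dx": 0,"dy": 0,"dz": 0,"ax": 0,"ay": 0,"az": 0},
  ],
  claw=0,
  squeeze=25,
)

```text
time_s: 10.58
ee_pos: [0.4911, 0.0843, 0.0306]
eef_rot: [3.14, -0.002, 1.614]
force: [0.4, 0.1, 0.1]
grip_width: 0.0643
```

>>> play_rows(
  commands=[
    {"dx": 0,"dy": 0,"dz": 0,"ax": 0,"ay": 0,"az": 0},
    {"dx": 0,"dy": 0,"dz": 0,"ax": 0,"ay": 0,"az": 0},
    {"dx": 0,"dy": 0,"dz": 0,"ax": 0,"ay": 0,"az": 0},
    {"dx": 0,"dy": 0,"dz": 0,"ax": 0,"ay": 0,"az": 0},
    {"dx": 0,"dy": 0,"dz": 0,"ax": 0,"ay": 0,"az": 0},
  ],
)

```text
time_s: 11.0
ee_pos: [0.4912, 0.0843, 0.0308]
eef_rot: [3.14, -0.002, 1.615]
force: [0.5, -0.1, 0.1]
grip_width: 0.0549
```

```bash
python3 s.py
```

```text
[0.4912 0.0843 0.0307] [ 3.1399e+00 -2.2000e-03  1.6145e+00] [ 1.2  0.4 -1.3] 0.055434619524201666 11.05
```

>>> play_rows(
  commands=[
    {"dx": -0.008,"dy": 0.001,"dz": 0,"ax": 0,"ay": 0,"az": 0.5},
    {"dx": -0.014,"dy": 0.003,"dz": 0,"ax": 0,"ay": 0,"az": 1},
    {"dx": -0.014,"dy": 0.003,"dz": 0,"ax": 0,"ay": 0,"az": 1},
    {"dx": -0.014,"dy": 0.003,"dz": 0,"ax": 0,"ay": 0,"az": 1},
    {"dx": -0.008,"dy": 0.002,"dz": 0,"ax": 0,"ay": 0,"az": 1},
  ],
)

```text
time_s: 11.47
ee_pos: [0.5042, 0.0253, 0.0307]
eef_rot: [3.14, -0.004, 1.534]
force: [-1.5, 2.6, 0.0]
grip_width: 0.055
```

```bash
python3 s.py
```

```text
[0.5045 0.0243 0.0307] [ 3.1403 -0.0039  1.5323] [-0.  -3.9  0.8] 0.05452222605192743 11.5167
```

>>> play_rows(
  commands=[
    {"dx": -0.012,"dy": 0.004,"dz": 0,"ax": 0,"ay": 0.1,"az": 1},
    {"dx": -0.015,"dy": 0.005,"dz": 0,"ax": 0,"ay": 0,"az": 1},
    {"dx": -0.015,"dy": 0.005,"dz": 0,"ax": 0,"ay": 0,"az": 1},
    {"dx": -0.015,"dy": 0.005,"dz": 0,"ax": 0,"ay": 0,"az": 1},
    {"dx": -0.01,"dy": 0.004,"dz": 0,"ax": 0,"ay": 0,"az": 1},
  ],
)

```text
time_s: 11.93
ee_pos: [0.5226, -0.0446, 0.0307]
eef_rot: [3.141, -0.008, 1.442]
force: [-1.6, 2.9, 1.2]
grip_width: 0.0547
```

```bash
python3 s.py
```

```text
[ 0.5231 -0.046   0.0308] [ 3.1408 -0.0073  1.44  ] [-0.7 -4.6  0.8] 0.055083776121711295 11.9833
```

>>> play_rows(
  commands=[
    {"dx": -0.012,"dy": 0.005,"dz": 0,"ax": 0,"ay": -0.4,"az": 1.1},
    {"dx": -0.014,"dy": 0.007,"dz": 0,"ax": 0,"ay": 0,"az": 1.1},
    {"dx": -0.014,"dy": 0.007,"dz": 0,"ax": 0,"ay": 0,"az": 1.1},
    {"dx": -0.013,"dy": 0.006,"dz": 0,"ax": 0,"ay": 0,"az": 1.1},
    {"dx": -0.007,"dy": 0.003,"dz": 0,"ax": 0,"ay": 0,"az": 1.1},
  ],
)

```text
time_s: 12.4
ee_pos: [0.5416, -0.1113, 0.0307]
eef_rot: [-3.141, -0.002, 1.34]
force: [-0.8, 4.8, 2.9]
grip_width: 0.0552
```

```bash
python3 s.py
python3 - <<'E'
from h import *
save('wrist','pics/w5.png')
cv2.imwrite('pics/w5v.png',cv2.resize(cv2.imread('pics/w5.png'),(0,0),fx=1.25,fy=1.25,interpolation=2))
E
```

```text
[ 0.5417 -0.1123  0.0307] [ 3.1416e+00 -1.2000e-03  1.3379e+00] [-0.1 -5.1  0.8] 0.055145234031853084 12.45
```

View pics/w5v.png

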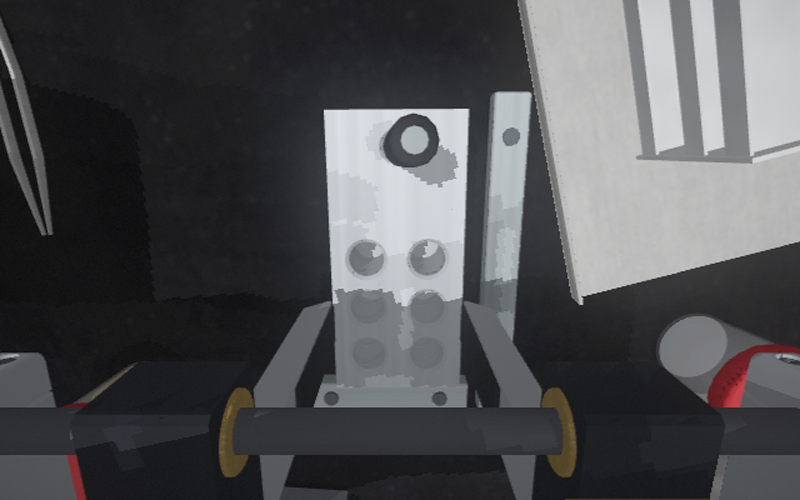

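Block and fence look nearly parallel: fence inner edge runs (490,93)→(480,300) and block right edge (468,108)→(463,300). I'll compute the gap.

Run:
```python
from h import *
f='pics/w5.png'; q=lambda u,v,z:ray(f,u/1.25,v/1.25,z)[:2]
yw=lambda a,b:np.degrees(np.arctan2(-(a-b)[0],(a-b)[1]))
a,b=q(490,94,.012),q(480,300,.012); print('fence',a,b,yw(a,b))
c,d=q(468,108,.056),q(463,300,.056); print('blk edge',c,d,yw(c,d))
px=[(323,110),(468,108),(366,258),(427,257),(369,305),(427,306),(369,352),(427,352)]
B=np.array([(-28,60),(28,60),(-13,0),(13,0),(-13,-22),(13,-22),(-13,-44),(13,-44)])/1000
W=np.array([q(u,v,.056) for u,v in px])
bc,wc=B.mean(0),W.mean(0); B0,w=B-bc,W-wc
t=np.arctan2((B0[:,0]*w[:,1]-B0[:,1]*w[:,0]).sum(),(B0*w).sum()); Rm=np.array([[np.cos(t),-np.sin(t)],[np.sin(t),np.cos(t)]])
c=wc-Rm@bc; print('block yaw',np.degrees(t),'c',c,'res',((W-(B@Rm.T+c))*1000).round(1).tolist())
print('corner pt',c+Rm@[.028,-.06],'grip',c+Rm@[0,-.028], 'probe->',c+Rm@[0,.046],q(413,140,.1075))
# corner est from far fence end
for y in (-12.,-12.5,-13.,-13.5):
    y=np.radians(y); print(np.degrees(y),a-np.array([-np.sin(y),np.cos(y)])*.156)
```

```text
fence [ 0.60782767 -0.02686739] [ 0.58384187 -0.12871326] -13.252286257430875
blk edge [ 0.58879362 -0.03299941] [ 0.57160961 -0.10990776] -12.5949960841562
block yaw -12.77095772711105 c [ 0.54814235 -0.08473834] res [[-0.3, -0.6], [0.1, -0.6], [-0.2, -0.1], [-0.3, 0.1], [0.7, 0.6], [-0.1, 0.1], [0.1, 0.4], [0.0, 0.2]]
corner pt [ 0.56218642 -0.14944355] grip [ 0.54195283 -0.11204566] probe-> [ 0.55831084 -0.03987631] [ 0.5633188  -0.04050103]
-12.000000000000002 [ 0.57539345 -0.17945842]
-12.5 [ 0.57406309 -0.17916957]
-13.0 [ 0.57273531 -0.17886912]
-13.5 [ 0.5714102 -0.1785571]
```

>>> play_rows(
  commands=[
    {"dx": -0.004,"dy": 0.003,"dz": 0,"ax": 0,"ay": 0,"az": 0},
    {"dx": -0.005,"dy": 0.003,"dz": 0,"ax": 0,"ay": 0,"az": 0},
    {"dx": -0.005,"dy": 0.003,"dz": 0,"ax": 0,"ay": 0,"az": 0},
    {"dx": -0.004,"dy": 0.002,"dz": 0,"ax": 0,"ay": 0,"az": 0},
    {"dx": -0.001,"dy": 0.001,"dz": 0,"ax": 0,"ay": 0,"az": 0},
  ],
)

```text
time_s: 12.92
ee_pos: [0.5488, -0.1325, 0.0308]
eef_rot: [-3.14, -0.002, 1.342]
force: [-3.5, 4.2, 4.3]
grip_width: 0.0551
```

```bash
cat >> s.py <<'E'
y=o['eef_rot'][2]; X=np.array([np.cos(y),np.sin(y)]); Y=np.array([np.sin(y),-np.cos(y)]); F=o['force'][:2]; p=o['ee_pos'][:2]
print('tool F x,y',(F@X).round(1),(F@Y).round(1),'corner-frame grip',end=' ')
e=np.array([[.9744,-.225],[.225,.9744]]); print(((e@(p-[.573,-.179]))*1000).round(1),'yaw-90 deg',np.degrees(y-np.pi/2).round(2),o['moment'].round(2))
E
python3 s.py
```

```text
[ 0.5488 -0.1325  0.0308] [-3.1401e+00 -2.2000e-03  1.3419e+00] [-1.9  0.2  2.8] 0.0550381522157348 12.9667
tool F x,y -0.3 -1.8 corner-frame grip [-34.   39.9] yaw-90 deg -13.12 [0.05 0.28 0.05]
```

>>> play_rows(
  commands=[
    {"dx": -0.002,"dy": 0.001,"dz": 0,"ax": 0,"ay": 0,"az": 0},
    {"dx": -0.002,"dy": 0.001,"dz": 0,"ax": 0,"ay": 0,"az": 0},
    {"dx": -0.002,"dy": 0.001,"dz": 0,"ax": 0,"ay": 0,"az": 0},
    {"dx": -0.001,"dy": 0.001,"dz": 0,"ax": 0,"ay": 0,"az": 0},
    {"dx": 0,"dy": 0,"dz": 0,"ax": 0,"ay": 0,"az": 0},
  ],
)

```text
time_s: 13.38
ee_pos: [0.551, -0.1388, 0.0308]
eef_rot: [-3.138, -0.005, 1.342]
force: [0.3, 3.5, 1.9]
grip_width: 0.0551
```

```bash
python3 s.py
```

```text
[ 0.551  -0.1389  0.0308] [-3.1383 -0.0049  1.3419] [-0.7  6.8  3.4] 0.055147943310386194 13.4333
tool F x,y 6.4 -2.2 corner-frame grip [-30.5  34.2] yaw-90 deg -13.12 [ 1.29  0.22 -0.21]
```

>>> play_rows(
  commands=[
    {"dx": -0.001,"dy": 0.001,"dz": 0,"ax": 0,"ay": 0,"az": 0},
    {"dx": -0.001,"dy": 0.001,"dz": 0,"ax": 0,"ay": 0,"az": 0},
    {"dx": 0,"dy": 0.001,"dz": 0,"ax": 0,"ay": 0,"az": 0},
    {"dx": 0,"dy": 0,"dz": 0,"ax": 0,"ay": 0,"az": 0},
    {"dx": 0,"dy": 0,"dz": 0,"ax": 0,"ay": 0,"az": 0},
  ],
)

```text
time_s: 13.85
ee_pos: [0.5518, -0.1388, 0.031]
eef_rot: [-3.132, -0.009, 1.34]
force: [-0.7, 3.8, 1.8]
grip_width: 0.0551
```

```bash
python3 s.py
```

```text
[ 0.5518 -0.1389  0.031 ] [-3.1321 -0.0091  1.3404] [-0.7  2.9  3.4] 0.055054924204164114 13.9
tool F x,y 2.7 -1.3 corner-frame grip [-29.7  34.3] yaw-90 deg -13.2 [ 0.65  0.3  -0.2 ]
```

>>> play_rows(
  commands=[
    {"dx": 0,"dy": 0.001,"dz": 0,"ax": -0.5,"ay": -0.5,"az": 0},
    {"dx": 0,"dy": 0.001,"dz": 0,"ax": 0,"ay": 0,"az": 0},
    {"dx": -0.001,"dy": 0.001,"dz": 0,"ax": 0,"ay": 0,"az": 0},
    {"dx": -0.001,"dy": 0.001,"dz": 0,"ax": 0,"ay": 0,"az": 0},
    {"dx": -0.001,"dy": 0.001,"dz": 0,"ax": 0,"ay": 0,"az": 0},
  ],
)

```text
time_s: 14.32
ee_pos: [0.5536, -0.14, 0.031]
eef_rot: [-3.134, -0.004, 1.34]
force: [-6.0, 12.2, 9.6]
grip_width: 0.0554
```

```bash
python3 s.py
```

```text
[ 0.5536 -0.14    0.031 ] [-3.1337 -0.0037  1.3398] [-6.7 12.8  8.7] 0.055021387338763036 14.3667
tool F x,y 10.9 -9.4 corner-frame grip [-27.7  33.7] yaw-90 deg -13.24 [ 2.48  1.3  -0.39]
```

>>> play_rows(
  commands=[
    {"dx": -0.0005,"dy": 0.001,"dz": -0.0002,"ax": -0.3,"ay": -0.2,"az": 0},
    {"dx": -0.0005,"dy": 0.001,"dz": 0,"ax": 0,"ay": 0,"az": 0},
    {"dx": -0.001,"dy": 0.001,"dz": 0,"ax": 0,"ay": 0,"az": 0},
    {"dx": -0.001,"dy": 0.001,"dz": 0,"ax": 0,"ay": 0,"az": 0},
    {"dx": -0.001,"dy": 0.001,"dz": 0,"ax": 0,"ay": 0,"az": 0},
  ],
)

```text
time_s: 14.78
ee_pos: [0.5543, -0.1401, 0.0311]
eef_rot: [-3.129, -0.006, 1.339]
force: [-7.8, 12.4, 9.9]
grip_width: 0.0549
```

```bash
python3 s.py; python3 s.py
python3 - <<'E'
from h import *
save('wrist','pics/w6.png'); save('scene','pics/s6.png')
a=cv2.resize(cv2.imread('pics/w6.png')[60:340,220:460],(480,560)); b=cv2.resize(cv2.imread('pics/s6.png')[170:282,330:394],(320,560),interpolation=2)
cv2.imwrite('pics/w6v.png',np.hstack([a,b]))
E
```

```text
[ 0.5543 -0.1401  0.0311] [-3.1284 -0.006   1.339 ] [-7.3 13.   8.9] 0.05547011923238574 14.8333
tool F x,y 11.0 -10.1 corner-frame grip [-27.   33.7] yaw-90 deg -13.28 [ 2.5   1.49 -0.34]
[ 0.5543 -0.14    0.0311] [-3.1285 -0.0059  1.339 ] [-6.2 12.   9.2] 0.05544826095770391 14.8833
tool F x,y 10.3 -8.8 corner-frame grip [-27.   33.7] yaw-90 deg -13.28 [ 2.49  1.43 -0.37]
```

View pics/w6v.png

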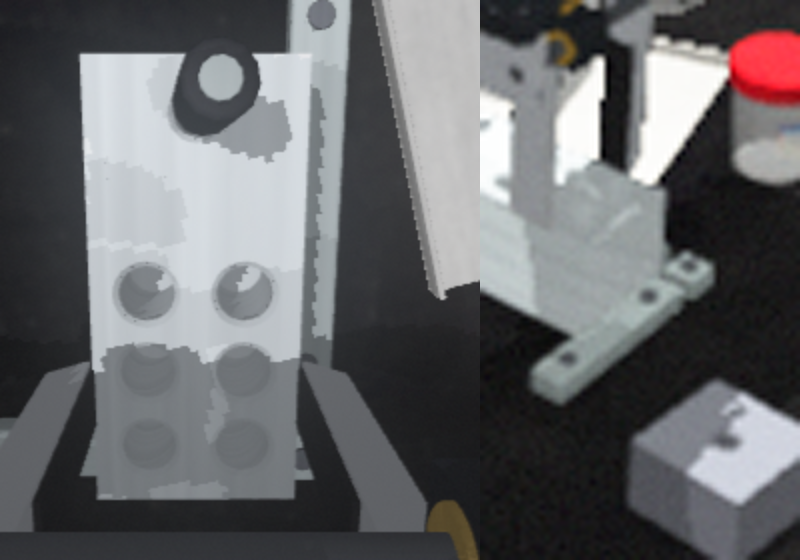

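Block sits on the short fence and appears flush with the long fence; the probe is down in its well with only the handle showing. Checking the numbers.

Run:
```python
from h import *
f='pics/w6.png'; px=np.array([(80,54),(312,53),(297,498),(97,499),(147,292),(244,292),(150,369),(244,370),(150,443),(244,443)])/2+[220,60]
B=np.array([(-28,60),(28,60),(28,-60),(-28,-60),(-13,0),(13,0),(-13,-22),(13,-22),(-13,-44),(13,-44)])/1000
d=np.load(f+'.npz'); ok,rv,tv=cv2.solvePnP(np.c_[B,np.full(10,.056)],px.astype(float),d['K'],None)
Rw=d['P'][:3,:3]@cv2.Rodrigues(rv)[0]; t=d['P'][:3,:3]@tv[:,0]+d['P'][:3,3]
print('PnP origin',t,'euler',R.from_matrix(Rw).as_euler('xyz',degrees=True),'corner',Rw@[.028,-.06,0]+t)
W=np.array([ray(f,u,v,.056)[:2] for u,v in px]); bc,wc=B.mean(0),W.mean(0); b,w=B-bc,W-wc
a=np.arctan2((b[:,0]*w[:,1]-b[:,1]*w[:,0]).sum(),(b*w).sum()); Rm=np.array([[np.cos(a),-np.sin(a)],[np.sin(a),np.cos(a)]]); c=wc-Rm@bc
print('planar yaw',np.degrees(a),'corner',c+Rm@[.028,-.06],((W-(B@Rm.T+c))*1000).round(1).tolist())
p,q=[ray(f,220+u/2,60+v/2,.012)[:2] for u,v in((350,0),(330,365))]; print('fence outer yaw',np.degrees(np.arctan2(-(p-q)[0],(p-q)[1])))
n=np.array([np.cos(a),np.sin(a)]); cc=c+Rm@[.028,-.06]; print('outer edge dist from block +x face (18 if flush):',(p-cc)@n*1000,(q-cc)@n*1000)
```

```text
PnP origin [ 5.60441118e-01 -1.13510994e-01  7.58166192e-05] euler [ -0.90373449   0.636369   -13.11575488] corner [ 0.5741058  -0.17829427  0.00071113]
planar yaw -13.071770050113908 corner [ 0.57486371 -0.17777773] [[-0.2, -0.0], [0.4, -0.2], [0.5, -0.7], [-1.0, -0.9], [-0.0, 0.1], [-0.3, 0.1], [0.4, 0.4], [-0.0, 0.2], [-0.0, 0.5], [0.4, 0.5]]
fence outer yaw -13.532921790301588
outer edge dist from block +x face (18 if flush): 17.544781512609557 16.620442626842724
```

>>> play_rows(
  commands=[
    {"dx": -0.0006,"dy": 0.0003,"dz": 0,"ax": -0.7,"ay": -0.2,"az": 0},
    {"dx": -0.0007,"dy": 0.0005,"dz": 0,"ax": -0.5,"ay": -0.2,"az": 0},
    {"dx": -0.0007,"dy": 0.0006,"dz": 0,"ax": -0.4,"ay": -0.2,"az": 0},
    {"dx": -0.0008,"dy": 0.0007,"dz": 0,"ax": -0.4,"ay": -0.2,"az": 0},
    {"dx": -0.0008,"dy": 0.0007,"dz": 0,"ax": -0.4,"ay": -0.2,"az": 0},
  ],
)

```text
time_s: 15.4
ee_pos: [0.5538, -0.14, 0.0309]
eef_rot: [3.119, 0.007, 1.338]
force: [-5.9, 10.8, 10.4]
grip_width: 0.0553
```

```bash
python3 s.py;python3 s.py
```

```text
[ 0.5537 -0.14    0.0309] [3.119  0.0075 1.3384] [-5.   9.6  9.4] 0.055327912287240696 15.45
tool F x,y 8.2 -7.1 corner-frame grip [-27.6  33.7] yaw-90 deg -13.31 [ 2.01  1.79 -0.17]
[ 0.5537 -0.14    0.0309] [3.1194 0.0073 1.3384] [-4.6  9.2  9.4] 0.05539852237297829 15.5
tool F x,y 7.8 -6.6 corner-frame grip [-27.6  33.7] yaw-90 deg -13.31 [ 2.06  1.76 -0.27]
```

>>> play_rows(
  commands=[
    {"dx": -0.0005,"dy": 0.0005,"dz": 0,"ax": 0.7,"ay": 0.3,"az": 0},
    {"dx": -0.0005,"dy": 0.0006,"dz": 0,"ax": 0.2,"ay": 0,"az": 0},
    {"dx": -0.0006,"dy": 0.0007,"dz": 0,"ax": 0,"ay": 0,"az": 0},
    {"dx": -0.0007,"dy": 0.0008,"dz": 0,"ax": 0,"ay": 0,"az": 0},
    {"dx": -0.0007,"dy": 0.0008,"dz": 0,"ax": 0,"ay": 0,"az": 0},
  ],
)

```text
time_s: 15.92
ee_pos: [0.5541, -0.1398, 0.0307]
eef_rot: [-3.14, -0.002, 1.338]
force: [-7.6, 10.5, 8.7]
grip_width: 0.055
```

```bash
python3 s.py;python3 s.py
```

```text
[ 0.5541 -0.1398  0.0307] [-3.1400e+00 -2.6000e-03  1.3384e+00] [-7.2 10.2  8.4] 0.054913520258621784 15.9667
tool F x,y 8.3 -9.3 corner-frame grip [-27.3  34. ] yaw-90 deg -13.32 [ 2.05  1.35 -0.28]
[ 0.5541 -0.1398  0.0308] [-3.1402e+00 -2.4000e-03  1.3384e+00] [-6.6  9.8  8.5] 0.0549744749375653 16.0167
tool F x,y 8.0 -8.7 corner-frame grip [-27.3  33.9] yaw-90 deg -13.32 [ 1.93  1.33 -0.22]
```

>>> play_rows(
  commands=[
    {"dx": -0.001,"dy": 0.0009,"dz": -0.0003,"ax": 0,"ay": -0.1,"az": 0},
    {"dx": -0.001,"dy": 0.0009,"dz": -0.0003,"ax": -0.1,"ay": 0,"az": 0},
    {"dx": -0.001,"dy": 0.001,"dz": -0.0003,"ax": 0,"ay": -0.1,"az": 0},
    {"dx": -0.001,"dy": 0.001,"dz": -0.0003,"ax": -0.1,"ay": 0,"az": 0},
    {"dx": -0.001,"dy": 0.001,"dz": -0.0003,"ax": -0.1,"ay": -0.1,"az": 0},
  ],
)

```text
time_s: 16.43
ee_pos: [0.5541, -0.1401, 0.031]
eef_rot: [-3.134, -0.004, 1.338]
force: [-6.1, 11.3, 6.2]
grip_width: 0.0552
```

```bash
python3 s.py;python3 s.py;python3 - <<'E'
from h import *
save('wrist','pics/w7.png'); save('side','pics/d7.png')
a=cv2.resize(cv2.imread('pics/w7.png')[60:340,220:460],(480,560)); b=cv2.resize(cv2.imread('pics/d7.png')[150:290,230:310],(320,560),interpolation=2)
cv2.imwrite('pics/w7v.png',np.hstack([a,b]))
E
```

```text
[ 0.5541 -0.1401  0.031 ] [-3.134  -0.0038  1.3381] [-4.4 10.8  5.9] 0.055175372967740076 16.4833
tool F x,y 9.5 -6.7 corner-frame grip [-27.1  33.6] yaw-90 deg -13.33 [ 2.29  1.14 -0.21]
[ 0.5541 -0.1401  0.031 ] [-3.1341 -0.0038  1.3381] [-5.7 11.6  6. ] 0.0552822755695624 16.5333
tool F x,y 9.9 -8.2 corner-frame grip [-27.1  33.6] yaw-90 deg -13.33 [ 2.31  1.12 -0.25]
```

View pics/w7v.png

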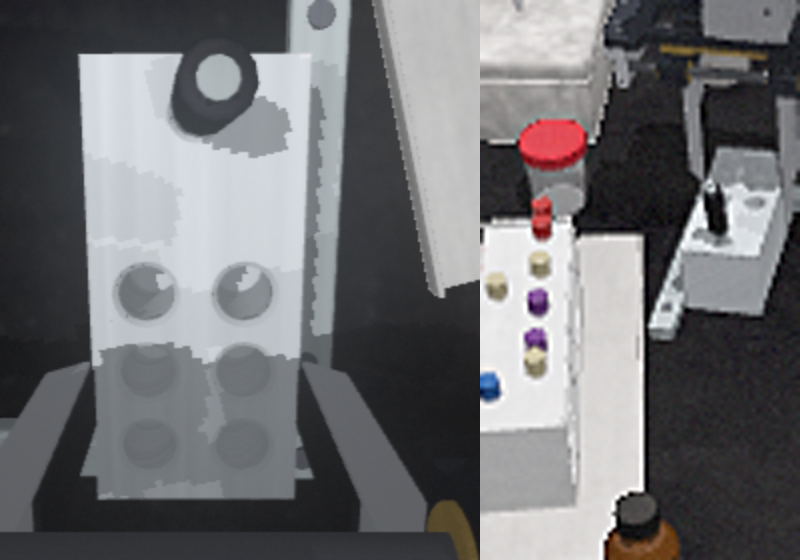

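Run:
```python
from h import *
print(workorder.hand_in()); o=ctrl.get_obs(); print(o['time_s'],o['ee_pos'],o['force'])
```

```text
the job is handed in; nothing more can be done
None
the job is handed in; nothing more can be done
```

The job is handed in, at about 16.6 s of robot time. The probe was taken from its stand, lowered into the thermometer well and released. The block was then gripped across its width, slid into the corner stop and held there with a light push on both fences.

**Last checks**
- **Push:** the tool force was about 10 N toward the short fence and 7–8 N toward the long fence. Table friction takes part of that. I inferred contact with both fences from the blocked motion and the pictures; the contact forces themselves could not be measured.
- **Squareness:** the block's yaw measured about −13.1°, against about −13.3 to −13.5° for the fence. The block's face came out 0.5 to 1.4 mm from flush with the long fence, which is about the measuring error.
- **Tilt:** the tool was tilted by about 0.008 rad at the end. An earlier picture fit gave the block about 1° (0.019 rad) of tilt, before I levelled the tool. The fit is noisy, but even that is within the 0.03 rad limit.
- **Corner position:** the gripper's position suggests about 1 to 1.5 mm of leftover error against my corner estimate. That is within the 4 mm tolerance and about the uncertainty of the estimate.
- **Probe:** it still stands in the well in the last picture, possibly leaning slightly within the well's clearance. I did not measure its depth after letting go.
- **Bystanders:** the gripper stayed clear of the cup, tumbler and bottle on planned paths. The bottle and one red-capped cup are still standing in the last pictures, but I did not re-measure any of the three.

The first three move calls were refused because the rows did not list all six keys. Nothing moved, and no robot time passed.

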